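# Seat the water-test cell in the light path

## Task

Take the tall square cell from the steel tray, holding it only by its ribbed sides so that no finger touches its clear faces, and put it upright into the square well of the water tester with the clear faces looking at the lamp and the detector. It rubs past a side spring: work it fully down to the seat, whose depth must be felt, then press it there with about 16 N for a second (never with more than 25 N), let go and leave it there. Leave the short cell, the round vial, the salt shaker, the spice jar and the tin where they stand.

Things in the scene. Friction and masses are not known exactly. Their poses are not given: they have to be found in the camera images.
- cell: The tallest piece in the tray, upright, square 26 x 26 mm, 92 mm tall, 0.07 kg; black ridge on its grey cap along x. Origin: centre of underside, z up. Its x axis passes through the two clear faces, its y axis through the two white frosted ribbed sides, the ones to hold, flat over the whole height. The lowest 5 mm taper in to 22 mm. A half turn about z makes no difference.
- pane_a: One clear pane of the cell (on its -x face), 19 mm wide, standing 1 mm proud of the face from 46 to 84 mm above the cell's underside. Its origin and axes are those of the cell. Not to be touched by fingers.
- pane_b: The other clear pane, the same, on the cell's +x face; its origin and axes are those of the cell. Not to be touched by fingers.
- tester: Water tester, fixed. Black base 190 x 92 x 6 mm; grey block 72 (x) x 84 (y) mm, top 52 mm high, with the square well in its centre; beside it along x two white heads 50 mm wide, 84 mm high, inner faces 38 mm from the well's centre, with lenses facing each other: lamp (deeper, fins) at -x, detector at +x. Origin: centre of underside, below the well's centre; x = light path, z up.
- well_mouth (a point): Centre of the well's mouth in the block's top face, 52 mm above the worktop; axes as the tester. The well is 28 x 28 mm, walls parallel to the tester's x and y; the cell fits the right way and a quarter turn wrong. Its bottom is a rubber seat (gives 1 mm per 20 N), set by a screw 27 to 43 mm below the mouth; this depth is not measured and must be felt.
- spring_bar (a point): Steel bar lying along x on the well's +y wall, its axis 14 mm below the mouth; this point is its innermost point, 10 mm from the well's centre (4 mm in from the wall). The cell pushes it back (1.5 N at first touch, 1 N more per mm, room for 6 mm) and ends against the -y wall, about 1 mm off centre; rubbing resists the cell with some 2 to 8 N on the way down and holds it afterwards.
- tray: Fixed steel tray, 80 (x) x 262 (y) mm, rim 12 mm high, floor 4 mm thick; three pieces stand in it, in any order, about 85 mm apart along its y. Origin: centre of its underside.
- short_cell: Bystander in the tray: a square cell of the same kind, but only 58 mm tall. Origin: centre of its underside.
- round_vial: Bystander in the tray: a round capped glass vial, 26 mm across, 86 mm tall. Origin: centre of its underside.
- salt_shaker: Bystander: salt shaker, 44 mm across, 90 mm tall. Origin: centre of its underside.
- spice_jar: Bystander: spice jar with a dark cap, 44 mm across, 105 mm tall. Origin: centre of its underside.
- tin: Bystander: food tin, 57 mm across, 72 mm tall. Origin: centre of its underside.

How it is judged:
On the way, in this order (a step that is already met when the one before it is completed fails the run):
1. the cell is lifted out of the tray (height (world z) of cell above 0.06 m and contact force between cell and tray below 0.01 N), for 0.2 s.
2. the cell stands fully home in the well, clear faces in the light path, and is pressed on the seat with 6 N or more (what the rubbing leaves of the push) for half a second (distance between cell and well_seat_c0 below 0.0057 m and horizontal distance between cell and well_mouth below 0.0025 m and angle between the x axis of cell and the x axis of tester, either way round below 0.09 rad and angle between cell's own z axis and vertical below 0.06 rad and contact force between cell and well_seat_c0 above 6 N), for 0.5 s.
At the end, for the whole second after the job is handed in: The cell is released and at rest in the well: underside within 1.5 mm of the seat at the bottom, centre within 2.5 mm of the well's centre, upright within 0.06 rad, clear faces square to the light path within 0.09 rad (either way round); the five bystanders within 25 mm of where they stood (distance between cell and well_seat_c0 below 0.0057 m and horizontal distance between cell and well_mouth below 0.0025 m and angle between the x axis of cell and the x axis of tester, either way round below 0.09 rad and angle between cell's own z axis and vertical below 0.06 rad and linear speed of cell below 0.01 m/s and contact force between the fingers and cell below 0.05 N and distance of each of short_cell, round_vial, salt_shaker, spice_jar, tin from where it was at the start of the episode below 0.025 m); the robot touches nothing.
It fails at once if a finger presses on a clear pane (contact force between the fingers and pane_a above 0.5 N or contact force between the fingers and pane_b above 0.5 N).
It fails at once if the cell is pushed on the seat with more than 25 N, or jammed in the well so hard that all its contact forces with the tester add up to more than 50 N (contact force between cell and tester above 50 N or contact force between cell and well_seat_c0 above 25 N).
It fails at once if a bystander is pushed away by more than 25 mm (distance of any of short_cell, round_vial, salt_shaker, spice_jar, tin from where it was at the start of the episode above 0.025 m).
It also fails if it takes over 58 s, if anything falls off the work surface, if the arm or the gripper's body presses on something with over 40 N, if the wrist force passes 120 N, or if a joint passes its speed limit or range.

## Robot

A 6-joint arm with a two-finger parallel gripper is mounted at the origin on a cart in front of the work surface, level with it; the furniture and walls round the work are solid. World frame = base frame: x ahead of the robot, y to its left, z up, the work surface at z = 0. Lengths are in m, angles in rad, forces in N, time in s.
With the tool pointing down it reaches from about 0.375 to 0.9 m from the base axis. Payload 3.1 kg.
Tool frame: the origin (TCP) lies at the very end of the fingers, on their centre line; the grasp point (between the pads) lies 19 mm behind it (manip.tcp_to_grasp is the distance from the TCP to the grasp point, in m); z points along the fingers, y is the line along which they close (so a half turn about z gives the same grasp; the last joint's range is limited). The gripper opens to 85 mm and grips with 20 to 120 N. Pads are 22 mm wide; open, the fingers measure 114 mm over their backs; the gripper's body (76 mm by 85 mm) begins 54 mm behind the grasp point. The pads swing forward as they close: fully open they stand 13 mm farther back than shut.
Start: joints at [1.065, 0.527, 1.433, -0, 1.181, -0.178], TCP at [0.201, 0.592, 0.206] pointing down, gripper open.
Joint ranges: [-3.08, 3.08], [-0.75, 2.2], [0.22, 2.44], [-1.43, 4.57], [0, 2.65], [-2.85, 2.85]. Speed limits (rad/s): [2.79, 2.79, 3.14, 3.14, 3.14, 3.14].

## Interface

Orientations are given as a unit quaternion [x, y, z, w].
In Python, from station import manip gives the robot as it stands. The module is installed in compiled form; this text tells all that it offers.
- The arm moves only by the tool step_arm, never from a script. Its argument "commands" is one flat list of numbers, 6 for each row, row after row: the shift along the tool's x, y, z in m, then the turn, a rotation vector about the tool's x, y, z in degrees. A call has exactly 10 rows; each row is the pose to reach, as a shift and turn from the pose commanded when the call began, along the tool's axes at that moment; what a row does not reach only later rows make up. A row lasts 1/10 s, in which the tool goes at most 50 mm and 8.59 degrees, less where a joint would pass 70% of its speed; a pose out of reach is approached as far as the arm can. A call with a gripper value outside its range is refused whole. "jaw" is the opening in per cent of the stroke, from 0 (shut) to 100 (fully open), set as the call begins (left out, the last holds). The fingers move at their own pace and stop on an object; "grip_force" is the grip in N (left out, the last holds). Time passes only in rows, so rows that repeat a pose let the fingers close, or fill a call up. It gives the time, the measured TCP pose, the force, the opening and the grip force at its end, in the units of the state.
- manip.sense(): the state, without advancing time (a new reading comes with each control period).
- manip.snapshot(name): name is "side" or "top"; returns a dict with "pixels" (480x640x3 uint8, blue, green, red), "fx", "fy", "cx", "cy" (pixels), "R" (3x3) and "t" (3): a world point X has camera coordinates R X + t. Camera axes: x right, y down, z forward; pixel columns grow to the right and rows downward; lengths in m; the calibration is good to about 2 mm. A picture is of the moment at which its call begins. There is no depth.
- manip.sign_off(): hands the job in; it is judged then, once.
The state is a dict: "t": time; "q": joint angles; "qd": joint speeds; "tau": joint torques, N m; "tcp_pos": TCP position; "tool_rot": TCP orientation; "force": force on the tool from outside, world axes, zero at the start; "ft_torque": the same for the moment, N m; "finger_gap": opening from 0.0 (shut) to 1.0 (fully open); "gripper_force": force on a finger pad.
Only numpy, scipy, OpenCV 4.12 (cv2) and the standard library are available. Lean on these libraries where they do the work, as an engineer would, in place of code of your own. Each camera call takes 0.05 s, during which the arm holds its last target. There are 200 camera calls.

## Working session

There is one attempt and no reset: what is moved stays moved. The work goes in short steps, Python scripts to look and compute and a tool call to move; the robot and the scene stay as the last step left them, time stands still between calls to the robot, and variables do not carry over. Pictures are saved under pics/ and viewed, at most 10 in all, crops included, and the job is handed in when it is done.

Besides the shell and the picture viewer there is one more tool, called after ">>>" as name(argument=value, ...) on one line, values as JSON. step_arm: Moves the arm, as the interface text tells. Its arguments: {"type":"object","properties":{"commands":{"type":"array","items":{"type":"number"}},"jaw":{"type":"number"},"grip_force":{"type":"number"}},"required":["commands"]}

```bash
mkdir -p pics; cat > h.py <<'E'
import numpy as np, cv2, json
from station import manip
def snap(n,f):
    s=manip.snapshot(n); cv2.imwrite(f'pics/{f}.png',s['pixels']); np.savez(f'pics/{f}.npz',**{k:s[k] for k in('fx','fy','cx','cy','R','t')}); return s
def ray(s,u,v,z):
    R=np.array(s['R']);t=np.array(s['t']);d=R.T@np.array([(u-s['cx'])/s['fx'],(v-s['cy'])/s['fy'],1]);c=-R.T@t
    return c+d*(z-c[2])/d[2]
def proj(s,X):
    p=np.array(s['R'])@np.array(X)+np.array(s['t']); return [s['fx']*p[0]/p[2]+s['cx'],s['fy']*p[1]/p[2]+s['cy']]
E
python3 - <<'E'
from h import *
for n in('top','side'):
    s=snap(n,n+'0'); R=np.array(s['R']); print(n,s['fx'],s['cx'],s['cy'],-R.T@np.array(s['t']),R.round(3).tolist())
print(manip.sense(),manip.tcp_to_grasp)
E
```

```text
top 495.83566377299906 320.0107954424505 235.35689457837717 [0.36214367 0.01920852 1.19532842] [[-0.012, -1.0, -0.024], [-0.983, 0.016, -0.183], [0.183, 0.022, -0.983]]
side 440.665291671686 321.2861396359405 240.76941990553382 [0.49667112 0.77205478 0.65778702] [[-0.997, -0.071, -0.013], [-0.035, 0.629, -0.776], [0.063, -0.774, -0.63]]
{'t': 0.1, 'q': array([ 1.06451512e+00,  5.28359533e-01,  1.43377667e+00,  3.18070165e-05,
        1.18143605e+00, -1.78529211e-01]), 'qd': array([ 7.94046220e-04, -1.95771184e-03, -1.50839685e-03,  1.12921798e-03,
        3.87195859e-05,  2.99981714e-04]), 'tau': array([-1.25135293e-04, -4.43304849e+01, -1.78584731e+01, -2.35177349e-04,
        3.88741406e-03, -2.21922299e-06]), 'tcp_pos': array([0.20083219, 0.59111423, 0.20553915]), 'tool_rot': array([ 1.63149384e-01,  9.86600881e-01, -9.27403719e-04, -3.46182306e-04]), 'force': array([-0.04840655, -0.28193421, -0.02028669]), 'ft_torque': array([-0.00457715, -0.01012495, -0.04611709]), 'gripper_force': 0.0, 'finger_gap': 1.0002322994296058} 0.0187
```

View pics/top0.png

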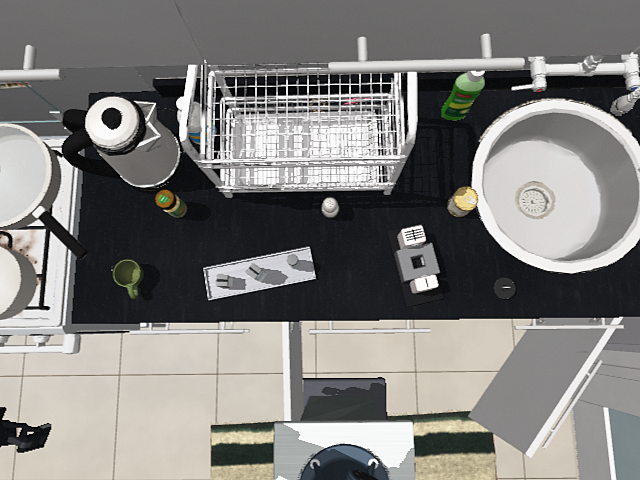

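View pics/side0.png

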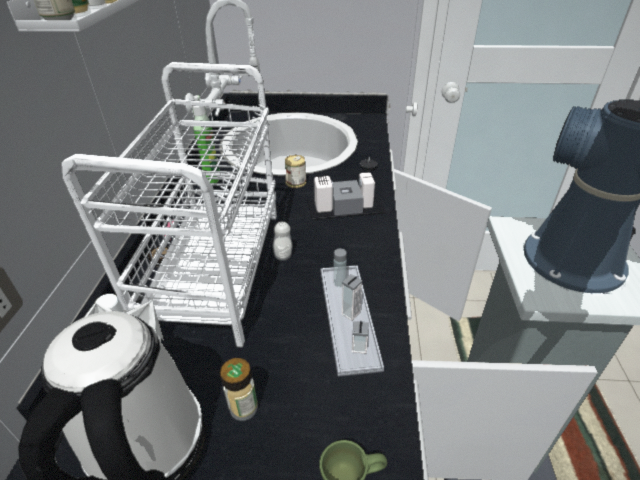

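The top view shows the tray around (260,273) with pieces at about (230,281), (262,272) and (298,261). The tester is at about (418,262). In the side view the round vial is at (340,262) and the cells are at about (352,300) and (360,336). I'll enlarge these areas.

```bash
python3 - <<'E'
import cv2,numpy as np
t=cv2.imread('pics/top0.png');s=cv2.imread('pics/side0.png')
f=lambda im,x,y,w,h,k:cv2.resize(im[y:y+h,x:x+w],None,fx=k,fy=k,interpolation=cv2.INTER_CUBIC)
a=f(t,195,240,130,65,6); 
b=f(s,310,230,80,150,3.5); c=f(t,390,220,60,90,5)
cv2.imwrite('pics/c1.png',a)
o=np.zeros((525,600,3),np.uint8); o[:525,:280]=b; o[:450,290:590]=c; cv2.imwrite('pics/c2.png',o)
E
```

```text
(no output)
```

View pics/c1.png

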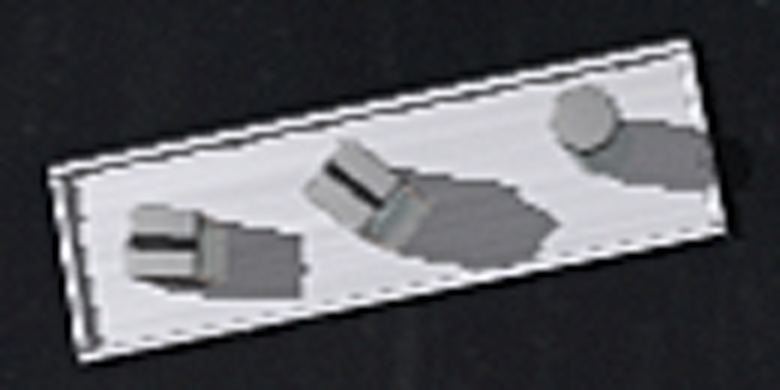

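View pics/c2.png

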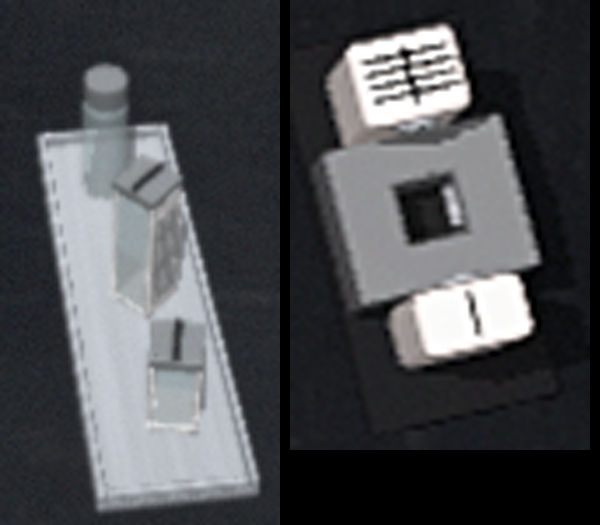

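The middle piece is the tall cell; its ridge runs from c1 (328,165) to (380,205). The left piece is the short cell and the right one the round vial. In c2 the well mouth is centred near (431,209), with the finned lamp above it and the spring glint on its right wall.

```bash
python3 - <<'E'
from h import *
T=np.load('pics/top0.npz');S=np.load('pics/side0.npz')
c1=lambda u,v:((u+.5)/6-.5+195,(v+.5)/6-.5+240)
cr=lambda u,v:((u-290+.5)/5-.5+390,(v+.5)/5-.5+220)
cs=lambda u,v:((u+.5)/3.5-.5+310,(v+.5)/3.5-.5+230)
def tri(a,b):
    A=[];y=[]
    for s,(u,v) in((T,a),(S,b)):
        R,t=s['R'],s['t'];
        for p,r in(((u-s['cx'])/s['fx'],0),((v-s['cy'])/s['fy'],1)):
            A.append(p*R[2]-R[r]);y.append(t[r]-p*t[2])
    return np.linalg.lstsq(np.array(A),np.array(y),rcond=None)[0]
print('cell tri',tri(c1(354,186),cs(149,180)))
print('vial tri',tri(c1(586,118),cs(107,77)), 'short', tri(c1(165,242),cs(178,340)))
z=.096
print('cell top/side',ray(T,*c1(354,186),z),ray(S,*cs(149,180),z))
ang=lambda a,b:np.degrees(np.arctan2(b[1]-a[1],b[0]-a[0]))
print('ridge',ang(ray(T,*c1(328,165),z),ray(T,*c1(380,205),z)),ang(ray(S,*cs(137,189),z),ray(S,*cs(164,166),z)))
P=[ray(T,*cr(*p),.052)[:2] for p in((325,150),(500,115),(540,262),(358,307))]
print('block',np.mean(P,0),[ (np.linalg.norm(P[i]-P[i-1]),ang(P[i-1],P[i])) for i in range(4)])
M=[ray(T,*cr(*p),.052)[:2] for p in((393,185),(457,173),(470,232),(405,245))]
print('well',np.mean(M,0),[ (np.linalg.norm(M[i]-M[i-1]),ang(M[i-1],M[i])) for i in range(4)])
for n,p in(('shaker',(330,207)),('tin',(462,201)),('jar',(168,200))): print(n,ray(T,*p,.09))
Q=[ray(T,*c1(*p),.012)[:2] for p in((50,168),(688,40),(728,236),(82,360))]
print('tray',np.mean(Q,0),[ (np.linalg.norm(Q[i]-Q[i-1]),ang(Q[i-1],Q[i])) for i in range(4)])
from scipy.spatial.transform import Rotation as Ro
print(Ro.from_quat(manip.sense()['tool_rot']).as_matrix().round(3).tolist())
E
```

```text
cell tri [0.48909272 0.19294205 0.09417995]
vial tri [0.51404651 0.10659116 0.08984745] short [0.47245043 0.27067112 0.0607423 ]
cell top/side [0.48912181 0.1926353  0.096     ] [0.48888176 0.19485944 0.096     ]
ridge -127.84199440832359 -127.47857219083339
block [ 0.51040687 -0.18105176] [(np.float64(0.07418576563140174), np.float64(9.457246956708694)), (np.float64(0.0832068199993401), np.float64(-79.47367317491515)), (np.float64(0.07040670987622066), np.float64(-167.95817161058898)), (np.float64(0.08653611258447048), np.float64(103.03700854272124))]
well [ 0.5101077  -0.18128719] [(np.float64(0.028321586970567372), np.float64(8.644876313802815)), (np.float64(0.030238216940477406), np.float64(-80.17816620979926)), (np.float64(0.027955620094520205), np.float64(-170.51758180948087)), (np.float64(0.03065646552905769), np.float64(100.49557706314978))]
shaker [0.63353699 0.01974525 0.09      ]
tin [ 0.64224952 -0.28150791  0.09      ]
jar [0.65687707 0.39456528 0.09      ]
tray [0.49287193 0.19244062] [(np.float64(0.07838500306431458), np.float64(11.185379885041412)), (np.float64(0.26162236764733127), np.float64(-79.40934774550861)), (np.float64(0.08078800653329564), np.float64(-169.07139576586707)), (np.float64(0.26129634033698246), np.float64(100.06310821260382))]
[[-0.947, 0.322, -0.001], [0.322, 0.947, -0.002], [0.0, -0.002, -1.0]]
```

>>> step_arm(commands=[-0.045,-0.032,0.003,0,0,-7,-0.09,-0.064,0.006,0,0,-14,-0.135,-0.096,0.009,0,0,-21,-0.18,-0.128,0.012,0,0,-28,-0.22,-0.156,0.015,0,0,-35,-0.26,-0.184,0.018,0,0,-43,-0.3,-0.212,0.021,0,0,-50,-0.335,-0.237,0.024,0,0,-57,-0.37,-0.262,0.025,0,0,-64,-0.401,-0.284,0.025,0,0,-71.1], jaw=100, grip_force=60)

```text
t: 1.1
tcp_pos: [0.4898, 0.1919, 0.1809]
tool_rot: [-0.443, 0.896, 0.0, -0.001]
force: [0.9, 1.4, -0.3]
finger_gap: 1.001
gripper_force: 0.0
```

>>> step_arm(commands=[0,0,0.02,0,0,0,0,0,0.04,0,0,0,0,0,0.06,0,0,0,0,0,0.08,0,0,0,0,0,0.1,0,0,0,0,0,0.115,0,0,0,0,0,0.122,0,0,0,0,0,0.125,0,0,0,0,0,0.125,0,0,0,0,0,0.125,0,0,0])

```text
t: 2.1
tcp_pos: [0.4899, 0.1938, 0.057]
tool_rot: [-0.441, 0.898, -0.0, 0.001]
force: [0.7, 0.5, 0.5]
finger_gap: 1.0
gripper_force: 0.0
```

```bash
python3 - <<'E'
from h import *
s=snap('side','side1'); r=manip.sense(); print(r['tcp_pos'],r['force'])
t=snap('top','top1')
f=lambda im,x,y,w,h,k:cv2.resize(im[y:y+h,x:x+w],None,fx=k,fy=k,interpolation=cv2.INTER_CUBIC)
o=np.hstack([f(s['pixels'],290,220,100,120,4),f(t['pixels'],220,230,96,120,4)]); cv2.imwrite('pics/c3.png',o)
E
```

```text
[0.49001075 0.19388274 0.05713706] [ 0.85607499  0.58226932 -0.10175218]
```

View pics/c3.png

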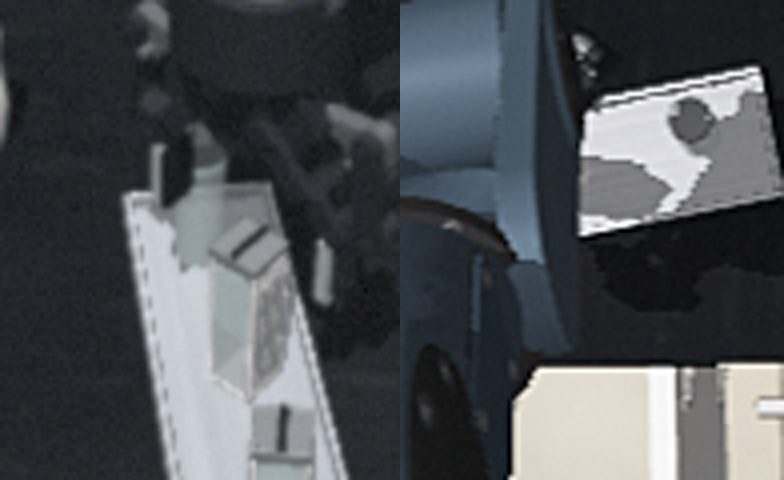

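The side view shows the fingers straddling the cell, with the left pad at about (158,175), the right pad at (322,270) and the cap at (250,248). The ribbed face points at the right pad. Before closing I'll check where the pads should project.

```bash
python3 - <<'E'
from h import *
from scipy.spatial.transform import Rotation as Ro
S=np.load('pics/side1.npz'); r=manip.sense(); R=Ro.from_quat(r['tool_rot']).as_matrix(); p=r['tcp_pos']
for l in (-.0425,0,.0425):
  for b in (.013,.032,.05):
    u,v=proj(S,p+R@[0,l,-b]); print(l,b,(u-290)*4,(v-220)*4)
for z in (.096,.08): u,v=proj(S,[.489,.1935,z]); print((u-290)*4,(v-220)*4)
E
```

```text
-0.0425 0.013 175.13398396288972 240.61753712604582
-0.0425 0.032 175.3877926684513 211.47281831666328
-0.0425 0.05 175.63511011260653 183.07348760573018
0 0.013 244.86436823579743 282.7397214396142
0 0.032 246.16161413326404 253.4173625372439
0 0.05 247.4266641714487 224.8227442605123
0.0425 0.013 318.49018410859253 327.2150275600145
0.0425 0.032 320.9495906983366 297.7409206732284
0.0425 0.05 323.3499265550372 268.97473134137135
248.64652897251472 242.18148443924542
247.56955494914564 267.19166858157223
```

>>> step_arm(commands=[0,0,0,0,0,0,0,0,0,0,0,0,0,0,0,0,0,0,0,0,0,0,0,0,0,0,0,0,0,0,0,0,0,0,0,0,0,0,0,0,0,0,0,0,0,0,0,0,0,0,0,0,0,0,0,0,0,0,0,0], jaw=0, grip_force=60)

```text
t: 3.2
tcp_pos: [0.4899, 0.1938, 0.0568]
tool_rot: [-0.441, 0.898, -0.0, 0.001]
force: [-0.5, 0.1, 4.9]
finger_gap: 0.285
gripper_force: 59.5
```

>>> step_arm(commands=[0,0,-0.01,0,0,0,0,0,-0.025,0,0,0,0,0,-0.045,0,0,0,0,0,-0.065,0,0,0,0,0,-0.085,0,0,0,0,0,-0.105,0,0,0,0,0,-0.12,0,0,0,0,0,-0.13,0,0,0,0,0,-0.135,0,0,0,0,0,-0.135,0,0,0])

```text
t: 4.2
tcp_pos: [0.4894, 0.1937, 0.1917]
tool_rot: [-0.441, 0.898, -0.0, 0.0]
force: [-0.2, -0.7, -1.7]
finger_gap: 0.288
gripper_force: 58.9
```

```bash
python3 - <<'E'
from h import *
from scipy.spatial.transform import Rotation as Ro
r=manip.sense(); R=Ro.from_quat(r['tool_rot']).as_matrix(); p=r['tcp_pos']; print(p,r['force'],R.round(4).tolist())
yaw=np.degrees(np.arctan2(R[1,1],R[0,1])); print('yaw',yaw)
w=np.array([.5102,-.1812,.19]); print('shift',R.T@(w-p),'turn about tool z',-(100.5-yaw))
E
```

```text
[0.48935282 0.19373484 0.19166246] [-0.20235067 -0.69073224 -1.7108108 ] [[-0.6112, -0.7914, 0.0003], [-0.7914, 0.6112, 0.0], [-0.0002, -0.0002, -1.0]]
yaw 142.321137084824
shift [ 0.28399969 -0.24567245  0.0016511 ] turn about tool z 41.82113708482399
```

>>> step_arm(commands=[0.02,-0.017,0,0,0,4,0.05,-0.043,0,0,0,9,0.085,-0.074,0,0,0,14,0.12,-0.104,0,0,0,19,0.155,-0.134,0,0,0,24,0.19,-0.164,0,0,0,29,0.225,-0.195,0,0,0,34,0.255,-0.221,0,0,0,38,0.275,-0.238,0,0,0,41,0.284,-0.246,0,0,0,41.8])

```text
t: 5.2
tcp_pos: [0.5101, -0.1839, 0.1903]
tool_rot: [-0.09, 0.996, 0.0, -0.001]
force: [-0.9, -0.2, -0.3]
finger_gap: 0.287
gripper_force: 59.0
```

>>> step_arm(commands=[0,0,0.01,0,0,0,0,0,0.02,0,0,0,0,0,0.03,0,0,0,0,0,0.04,0,0,0,0,0,0.05,0,0,0,0,0,0.06,0,0,0,0,0,0.07,0,0,0,0,0,0.075,0,0,0,0,0,0.075,0,0,0,0,0,0.075,0,0,0])

```text
t: 6.2
tcp_pos: [0.5107, -0.1816, 0.1165]
tool_rot: [-0.092, 0.996, -0.0, 0.0]
force: [0.3, 1.0, -0.9]
finger_gap: 0.286
gripper_force: 59.0
```

```bash
python3 - <<'E'
from h import *
s=snap('side','side2'); r=manip.sense(); print(r['tcp_pos'],r['force'],r['tool_rot'])
t=snap('top','top2')
f=lambda im,x,y,w,h,k:cv2.resize(im[y:y+h,x:x+w],None,fx=k,fy=k,interpolation=cv2.INTER_CUBIC)
o=np.hstack([f(s['pixels'],300,130,80,100,5),f(t['pixels'],390,220,60,100,5)]); cv2.imwrite('pics/c4.png',o)
E
```

```text
[ 0.51079511 -0.18165273  0.11670476] [-0.06327785  0.61738432 -0.8892857 ] [-9.16293639e-02  9.95793096e-01 -2.44470618e-04  3.30855464e-04]
```

View pics/c4.png

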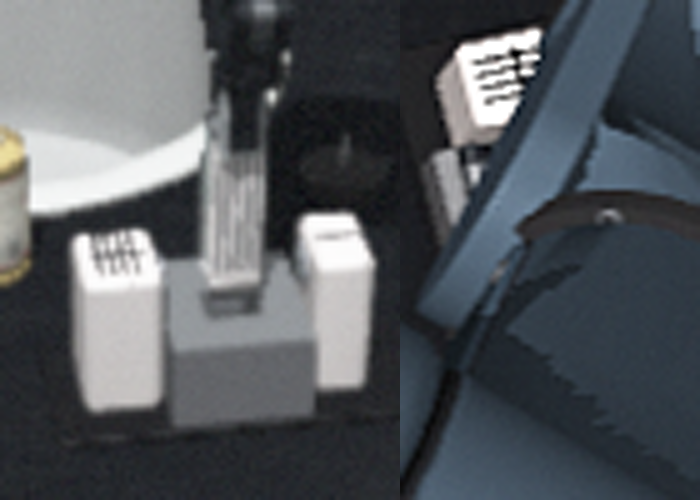

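The side view shows the cell hanging over the well, its lower edge at (200..265,280) and the mouth just below at (205..260,285..317). I'll overlay the predicted outlines to read the offset.

```bash
python3 - <<'E'
from h import *
from scipy.spatial.transform import Rotation as Ro
r=manip.sense(); R=Ro.from_quat(r['tool_rot']).as_matrix(); p=r['tcp_pos']
out=[]
for f,box,k in(('side2',(325,160,45,45),9),('side0',(325,160,45,45),9)):
    S=np.load(f'pics/{f}.npz'); im=cv2.imread(f'pics/{f}.png'); x,y,w,h=box
    im=cv2.resize(im[y:y+h,x:x+w],None,fx=k,fy=k,interpolation=cv2.INTER_CUBIC)
    def poly(P,c):
        q=np.array([[(u-x+.5)*k-.5,(v-y+.5)*k-.5] for u,v in(proj(S,X) for X in P)]).round().astype(int); cv2.polylines(im,[q],True,c,1)
    sq=lambda h:[(-h,-h),(h,-h),(h,h),(-h,h)]
    if f=='side2':
        for b,h in((-.053,.011),(-.048,.013)): poly([p+R@[a,c,-b] for a,c in sq(h)],(0,255,0))
    A=Ro.from_euler('z',10.5,degrees=True).as_matrix(); W=np.array([.5102,-.1812,.052])
    poly([W+A@[a,c,0] for a,c in sq(.014)],(0,0,255)); poly([W+A@[a,c,0] for a,c in((-.036,-.042),(.036,-.042),(.036,.042),(-.036,.042))],(0,0,255))
    out.append(im)
cv2.imwrite('pics/c5.png',np.hstack(out))
E
```

```text
(no output)
```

View pics/c5.png

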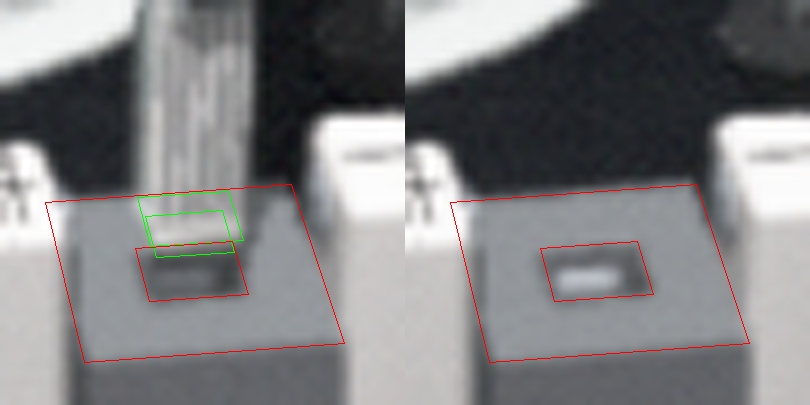

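Block and mouth outlines match, and the cell sits where predicted to within 0.5 mm or so. I'll start down, biased slightly away from the spring.

>>> step_arm(commands=[0.0005,0.0013,0.001,0,0,0,0.0005,0.0013,0.003,0,0,0,0.0005,0.0013,0.005,0,0,0,0.0005,0.0013,0.007,0,0,0,0.0005,0.0013,0.009,0,0,0,0.0005,0.0013,0.011,0,0,0,0.0005,0.0013,0.013,0,0,0,0.0005,0.0013,0.014,0,0,0,0.0005,0.0013,0.015,0,0,0,0.0005,0.0013,0.015,0,0,0])

```text
t: 7.3
tcp_pos: [0.5097, -0.1802, 0.1013]
tool_rot: [-0.092, 0.996, 0.0, -0.0]
force: [-0.5, 0.2, -1.5]
finger_gap: 0.288
gripper_force: 59.0
```

>>> step_arm(commands=[0,0,0.001,0,0,0,0,0,0.002,0,0,0,0,0,0.003,0,0,0,0,0,0.004,0,0,0,0,0,0.005,0,0,0,0,0,0.006,0,0,0,0,0,0.007,0,0,0,0,0,0.007,0,0,0,0,0,0.007,0,0,0,0,0,0.007,0,0,0])

```text
t: 8.3
tcp_pos: [0.5097, -0.1802, 0.0944]
tool_rot: [-0.092, 0.996, -0.0, -0.0]
force: [0.4, 0.0, -0.7]
finger_gap: 0.284
gripper_force: 59.0
```

>>> step_arm(commands=[0,0,0.001,0,0,0,0,0,0.002,0,0,0,0,0,0.003,0,0,0,0,0,0.004,0,0,0,0,0,0.005,0,0,0,0,0,0.006,0,0,0,0,0,0.007,0,0,0,0,0,0.008,0,0,0,0,0,0.008,0,0,0,0,0,0.008,0,0,0])

```text
t: 9.3
tcp_pos: [0.5094, -0.1797, 0.086]
tool_rot: [-0.092, 0.996, 0.001, -0.0]
force: [-1.0, 4.5, 0.1]
finger_gap: 0.286
gripper_force: 59.1
```

>>> step_arm(commands=[0,0,0.001,0,0,0,0,0,0.002,0,0,0,0,0,0.003,0,0,0,0,0,0.004,0,0,0,0,0,0.005,0,0,0,0,0,0.006,0,0,0,0,0,0.006,0,0,0,0,0,0.006,0,0,0,0,0,0.006,0,0,0,0,0,0.006,0,0,0])

```text
t: 10.3
tcp_pos: [0.5096, -0.1801, 0.0802]
tool_rot: [-0.092, 0.996, 0.0, -0.0]
force: [-0.6, 4.0, -2.5]
finger_gap: 0.288
gripper_force: 58.9
```

>>> step_arm(commands=[0,0,0.0005,0,0,0,0,0,0.001,0,0,0,0,0,0.0015,0,0,0,0,0,0.002,0,0,0,0,0,0.002,0,0,0,0,0,0.002,0,0,0,0,0,0.002,0,0,0,0,0,0.002,0,0,0,0,0,0.002,0,0,0,0,0,0.002,0,0,0])

```text
t: 11.3
tcp_pos: [0.5098, -0.1802, 0.0784]
tool_rot: [-0.092, 0.996, -0.0, 0.0]
force: [-0.7, 4.4, 0.5]
finger_gap: 0.283
gripper_force: 59.3
```

>>> step_arm(commands=[0,0,0.0003,0,0,0,0,0,0.0006,0,0,0,0,0,0.001,0,0,0,0,0,0.001,0,0,0,0,0,0.001,0,0,0,0,0,0.001,0,0,0,0,0,0.001,0,0,0,0,0,0.001,0,0,0,0,0,0.001,0,0,0,0,0,0.001,0,0,0])

```text
t: 12.3
tcp_pos: [0.5097, -0.1802, 0.0774]
tool_rot: [-0.092, 0.996, 0.0, -0.0]
force: [-0.1, 3.8, -0.8]
finger_gap: 0.287
gripper_force: 59.2
```

>>> step_arm(commands=[0,0,0.0001,0,0,0,0,0,0.0003,0,0,0,0,0,0.0004,0,0,0,0,0,0.0005,0,0,0,0,0,0.0006,0,0,0,0,0,0.0007,0,0,0,0,0,0.0008,0,0,0,0,0,0.001,0,0,0,0,0,0.0011,0,0,0,0,0,0.0012,0,0,0])

```text
t: 13.3
tcp_pos: [0.5098, -0.1802, 0.0762]
tool_rot: [-0.092, 0.996, -0.0, 0.0]
force: [-1.0, 4.4, 0.7]
finger_gap: 0.286
gripper_force: 59.3
```

>>> step_arm(commands=[0,0,0.0001,0,0,0,0,0,0.0003,0,0,0,0,0,0.0004,0,0,0,0,0,0.0005,0,0,0,0,0,0.0006,0,0,0,0,0,0.0007,0,0,0,0,0,0.0008,0,0,0,0,0,0.001,0,0,0,0,0,0.0011,0,0,0,0,0,0.0012,0,0,0])

```text
t: 14.3
tcp_pos: [0.5098, -0.1802, 0.075]
tool_rot: [-0.092, 0.996, -0.0, 0.0]
force: [-0.3, 5.0, 1.0]
finger_gap: 0.285
gripper_force: 59.3
```

>>> step_arm(commands=[0,0,0.0001,0,0,0,0,0,0.0003,0,0,0,0,0,0.0004,0,0,0,0,0,0.0005,0,0,0,0,0,0.0006,0,0,0,0,0,0.0007,0,0,0,0,0,0.0008,0,0,0,0,0,0.001,0,0,0,0,0,0.0011,0,0,0,0,0,0.0012,0,0,0])

```text
t: 15.3
tcp_pos: [0.5098, -0.1802, 0.0741]
tool_rot: [-0.092, 0.996, -0.0, 0.0]
force: [-0.7, 4.5, 3.7]
finger_gap: 0.289
gripper_force: 59.6
```

>>> step_arm(commands=[0,0,0.0001,0,0,0,0,0,0.0002,0,0,0,0,0,0.0003,0,0,0,0,0,0.0004,0,0,0,0,0,0.0005,0,0,0,0,0,0.0005,0,0,0,0,0,0.0005,0,0,0,0,0,0.0005,0,0,0,0,0,0.0005,0,0,0,0,0,0.0005,0,0,0])

```text
t: 16.3
tcp_pos: [0.5098, -0.1802, 0.074]
tool_rot: [-0.092, 0.996, -0.0, 0.0]
force: [-1.1, 6.2, 6.1]
finger_gap: 0.287
gripper_force: 59.9
```

>>> step_arm(commands=[0,0,0.0001,0,0,0,0,0,0.0002,0,0,0,0,0,0.0003,0,0,0,0,0,0.0004,0,0,0,0,0,0.0005,0,0,0,0,0,0.0006,0,0,0,0,0,0.0006,0,0,0,0,0,0.0006,0,0,0,0,0,0.0006,0,0,0,0,0,0.0006,0,0,0])

```text
t: 17.3
tcp_pos: [0.5099, -0.1802, 0.0738]
tool_rot: [-0.092, 0.996, -0.0, 0.0]
force: [-2.8, 6.4, 9.1]
finger_gap: 0.286
gripper_force: 60.3
```

>>> step_arm(commands=[0,0,0.0002,0,0,0,0,0,0.0004,0,0,0,0,0,0.0006,0,0,0,0,0,0.0008,0,0,0,0,0,0.001,0,0,0,0,0,0.0012,0,0,0,0,0,0.0013,0,0,0,0,0,0.0014,0,0,0,0,0,0.0014,0,0,0,0,0,0.0014,0,0,0])

```text
t: 18.3
tcp_pos: [0.5101, -0.1802, 0.0734]
tool_rot: [-0.092, 0.996, -0.0, 0.001]
force: [-4.0, 5.5, 15.9]
finger_gap: 0.286
gripper_force: 61.1
```

>>> step_arm(commands=[0,0,0.0001,0,0,0,0,0,0.0001,0,0,0,0,0,0.0001,0,0,0,0,0,0.0001,0,0,0,0,0,0.0001,0,0,0,0,0,0.0001,0,0,0,0,0,0.0001,0,0,0,0,0,0.0001,0,0,0,0,0,0.0001,0,0,0,0,0,0.0001,0,0,0])

```text
t: 19.3
tcp_pos: [0.5101, -0.1803, 0.0734]
tool_rot: [-0.092, 0.996, -0.0, 0.001]
force: [-3.9, 5.8, 16.9]
finger_gap: 0.285
gripper_force: 61.2
```

>>> step_arm(commands=[0,0,0,0,0,0,0,0,0,0,0,0,0,0,0,0,0,0,0,0,0,0,0,0,0,0,0,0,0,0,0,0,0,0,0,0,0,0,0,0,0,0,0,0,0,0,0,0,0,0,0,0,0,0,0,0,0,0,0,0])

```text
t: 20.3
tcp_pos: [0.5101, -0.1802, 0.0734]
tool_rot: [-0.092, 0.996, -0.0, 0.001]
force: [-3.5, 6.3, 16.9]
finger_gap: 0.286
gripper_force: 61.2
```

>>> step_arm(commands=[0,0,0,0,0,0,0,0,0,0,0,0,0,0,0,0,0,0,0,0,0,0,0,0,0,0,0,0,0,0,0,0,0,0,0,0,0,0,0,0,0,0,0,0,0,0,0,0,0,0,0,0,0,0,0,0,0,0,0,0], jaw=100)

```text
t: 21.3
tcp_pos: [0.5098, -0.1802, 0.0712]
tool_rot: [-0.092, 0.996, -0.0, 0.0]
force: [0.1, -0.3, -0.0]
finger_gap: 1.0
gripper_force: 0.0
```

>>> step_arm(commands=[0,0,-0.01,0,0,0,0,0,-0.025,0,0,0,0,0,-0.045,0,0,0,0,0,-0.065,0,0,0,0,0,-0.085,0,0,0,0,0,-0.105,0,0,0,0,0,-0.12,0,0,0,0,0,-0.13,0,0,0,0,0,-0.135,0,0,0,0,0,-0.135,0,0,0])

```text
t: 22.3
tcp_pos: [0.51, -0.1803, 0.2069]
tool_rot: [-0.092, 0.996, -0.0, 0.0]
force: [0.2, 0.5, 1.0]
finger_gap: 1.0
gripper_force: 0.0
```

>>> step_arm(commands=[0,0.03,0,0,0,0,0,0.06,0,0,0,0,0,0.1,0,0,0,0,0,0.13,0,0,0,0,0,0.16,0,0,0,0,0,0.19,0,0,0,0,0,0.21,0,0,0,0,0,0.22,0,0,0,0,0,0.22,0,0,0,0,0,0.22,0,0,0])

```text
validation failed for argument at $.co...
```

```bash
python3 - <<'E'
from h import *
s=snap('side','side3'); r=manip.sense(); print(r['t'],r['tcp_pos'],r['force'])
t=snap('top','top3')
f=lambda im,x,y,w,h,k:cv2.resize(im[y:y+h,x:x+w],None,fx=k,fy=k,interpolation=cv2.INTER_CUBIC)
o=np.hstack([f(s['pixels'],300,130,80,100,5),f(t['pixels'],385,215,75,100,5)]); cv2.imwrite('pics/c6.png',o)
S=dict(np.load('pics/side3.npz')); 
for z in (.113,.052): u,v=proj(s,[.5101,-.1802,z]); print((u-300)*5,(v-130)*5); u,v=proj(t,[.5101,-.1802,z]); print(400+(u-385)*5,(v-215)*5)
E
```

```text
22.35 [ 0.50957967 -0.1801217   0.20615034] [-0.51202638 -0.63506337  0.22745934]
231.5957365529772 193.5519527731627
585.3889443744968 213.4921875570103
228.87915548563427 299.12935091946156
561.8814567256146 231.73358133755187
```

View pics/c6.png

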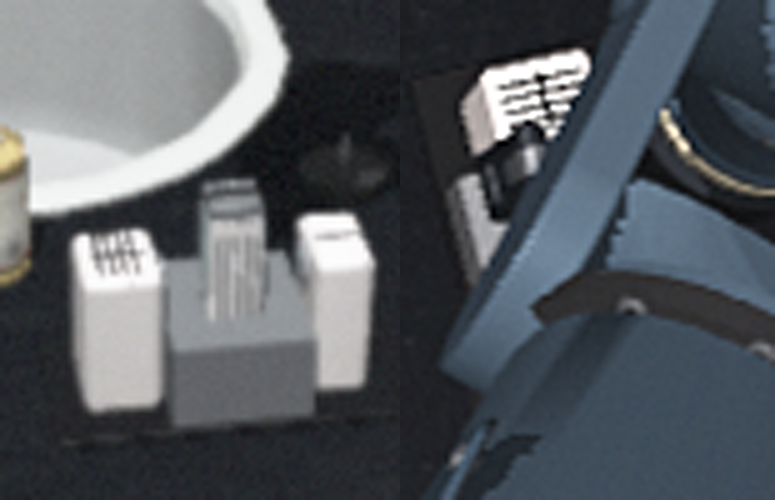

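The cell stands upright in the well. Its cap is centred near (231,193), where the seat depth I felt predicts it, and the ribbed side faces ±y. The gripper is clear, so I'm handing in.

```bash
python3 -c "
from station import manip
print(manip.sign_off())"
```

```text
the job is handed in; nothing more can be done
None
```

The tall cell is in the tester's well with its clear faces in the light path, seated about 31 mm below the mouth, pressed with about 16–17 N for roughly 2 s, and released. I handed the job in at about 22 s, and the sign-off gave no verdict.

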